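# File the incense box and tea tin in the sloped rack and shut its keeper

### The job

Put the slim dark wooden incense box in the narrow lane of the sloped rack and the wider steel tea tin in the wide lane, both lid up, sliding each down under the hood until it rests right against the back stop. Then, with both home, swing the steel keeper bar across behind them until it is fully in its catch. Leave everything else on the counter where it stands, and let go of everything.

Things in the scene. Friction and masses are not known exactly. Their poses are not given: they have to be found in the camera images.
- rack_bed: Bed of a fixed light-wood rack sloping 0.21 rad down away from the robot, 250 mm wide. Origin: on the lane floor at the inner face of the back stop (low end), 30 mm above the counter. x: downhill, y: across, left looking downhill, z: square to the floor, up. Floor from x -230 (open high end) to 0 (stop, 22 mm high). Boxes do not slide down by themselves: 1 to 4 N moves them
- narrow_lane (a point): lower end of the narrow lane: middle of its floor at the stop. Lane 50 mm wide, rack_bed y 15 to 65 mm. Flat rails 8 mm high flank and part the lanes: y 65 to 115, -11 to 15 and -135 to -81 mm. Box at home: origin at rack_bed x -65 mm
- wide_lane (a point): lower end of the wide lane: middle of its floor at the stop. Lane 70 mm wide, rack_bed y -81 to -11 mm. Box at home: origin at rack_bed x -65 mm
- hood (a point): middle of the uphill lower edge of the wooden hood that roofs the lowest 50 mm of both lanes (rack_bed x -50 to +12 mm); underside 64 mm, top 72 mm above the floor, held up at its two sides. Boxes are laid in uphill of it and slid under it
- incense_box: slim dark wooden box 130 x 40 x 46 mm (x, y, z), about 0.2 kg, lying on the counter lid up; origin at the centre of its underside, x along its length, either end may lead; for the narrow lane
- tea_tin: closed steel tin 130 x 58 x 50 mm (x, y, z), about 0.26 kg, lying on the counter lid up; origin at the centre of its underside, x along its length, either end may lead; for the wide lane
- keeper (a joint): Swing of the steel keeper bar, rad, about rack_bed z through point keeper_hinge: 0 (hard limit) = closed, bar across both lanes along rack_bed -y, end in the catch; grows as it opens uphill; pi/2 = bar points uphill (rack_bed -x); limit 2.2. Stays where it is left; under 1 N at its end swings it. Starts open
- keeper_hinge (a point): hinge of the keeper on the left rail, at mid-height of the bar: rack_bed x -144, y 98, z 22 mm. Bar 12 mm wide, 12 mm tall (16 to 28 mm above the lane floor), 222 mm long from the hinge. Closed, its downhill face is at x -138 mm, 8 mm behind boxes that are home
- catch (a point): steel catch on the right rail, open uphill, where the end of the closed bar lies (mid-height of the bar); 26 x 18 mm, top 32 mm above the lane floor
- keeper_knob (a point): middle of a small upright steel knob on top of the keeper bar, 185 mm from the hinge, 22 mm above the bar's mid-height; knob 18 mm across, from 6 to 30 mm above mid-height
- sugar_bowl: lidded white ceramic sugar bowl, 100 mm across, 104 mm tall; origin under its centre; a bystander
- vase: short open glass vase, 72 mm across, 120 mm tall; origin under its centre; a bystander
- saucers: stack of white saucers, 120 mm across, 43 mm tall; origin under its centre; a bystander
- tongs: small steel tongs lying flat, 160 mm long along their x, about 50 mm wide, 13 mm tall; origin under the middle; a bystander
- cup: white ceramic mug, 68 mm across, 58 mm tall, handle at its +y; origin under its centre; a bystander
- jug: steel milk jug with handle at its +y, 84 mm across, 100 mm tall; origin under its centre; a bystander
Things that resemble listed ones, but are neither listed nor needed, are in the scene too. Leave any blue or orange look-alike of the incense_box alone.

How it is judged:
On the way:
1. both boxes are home against the back stop in their lanes while the keeper is still open (more than 0.5 rad) (x of incense_box in the frame of rack_bed between -0.07 and -0.06 m and y of incense_box in the frame of rack_bed between 0.028 and 0.052 m and z of incense_box in the frame of rack_bed between -0.004 and 0.005 m and angle between the x axis of each of incense_box, tea_tin and the x axis of rack_bed, either way round below 0.15 rad and angle between each of incense_box, tea_tin's own z axis and vertical below 0.35 rad and x of tea_tin in the frame of rack_bed between -0.07 and -0.06 m and y of tea_tin in the frame of rack_bed between -0.058 and -0.034 m and z of tea_tin in the frame of rack_bed between -0.004 and 0.005 m and value of joint keeper above 0.5 rad), for 0.2 s.
At the end, for the whole second after the job is handed in: The incense box lies in the narrow lane and the tea tin in the wide lane, lid up, flat on the lane floor and along the lane, each with its lower end within 5 mm of the back stop, at rest; the keeper is closed to within 0.08 rad; the other things stand within 30 mm of where they were (x of incense_box in the frame of rack_bed between -0.07 and -0.06 m and y of incense_box in the frame of rack_bed between 0.028 and 0.052 m and z of incense_box in the frame of rack_bed between -0.004 and 0.005 m and angle between the x axis of each of incense_box, tea_tin and the x axis of rack_bed, either way round below 0.15 rad and angle between each of incense_box, tea_tin's own z axis and vertical below 0.35 rad and x of tea_tin in the frame of rack_bed between -0.07 and -0.06 m and y of tea_tin in the frame of rack_bed between -0.058 and -0.034 m and z of tea_tin in the frame of rack_bed between -0.004 and 0.005 m and value of joint keeper below 0.08 rad and linear speed of each of incense_box, tea_tin below 0.02 m/s); the robot touches nothing.
It fails at once if a bystander (sugar bowl, vase, saucers, tongs, mug or jug) is moved by more than 30 mm or tipped over (distance of any of sugar_bowl, vase, saucers, tongs, cup, jug from where it was at the start of the episode above 0.03 m or angle between any of sugar_bowl, vase, saucers, tongs, cup, jug's own z axis and vertical above 0.5 rad).
It also fails if it takes over 72 s, if anything falls off the work surface, if the arm or the gripper's body presses on something with over 40 N, if the wrist force passes 120 N, or if a joint passes its speed limit or range.

### The arm

A 6-joint arm with a two-finger parallel gripper is mounted at the origin on the work surface. World frame = base frame: x ahead of the robot, y to its left, z up, the work surface at z = 0. Lengths are in m, angles in rad, forces in N, time in s.
With the tool pointing down it reaches from about 0.35 to 0.775 m from the base axis. Payload 5.5 kg.
Tool frame: the origin (TCP) lies where the fingers leave the gripper's body, on its centre line; the fingertips stand 73 mm ahead of it and the grasp point (between the pads) lies 54 mm ahead of it; z points along the fingers, y is the direction in which the jaws open and shut (so a half turn about z gives the same grasp; the last joint's range is limited). The gripper opens to 85 mm and grips with 20 to 120 N. Pads are 22 mm wide; open, the fingers measure 114 mm over their backs; the gripper's body (76 mm by 85 mm) begins 54 mm behind the grasp point. The pads swing forward as they close: fully open they stand 13 mm farther back than shut.
Start: joints at [1.184, 0.313, 0.046, 1.304, 0, 1.431], TCP at [0.14, 0.558, 0.304] pointing down, gripper open.
Joint ranges: [-2.76, 2.76], [-0.86, 1.69], [-1.03, 1.26], [-2.2, 2.34], [-1.47, 1.5], [-3.14, 3.14]. Speed limits (rad/s): [2.57, 2.57, 3.14, 3.14, 3.14, 3.14].

### API

Orientations are given as a unit quaternion [w, x, y, z].
In Python, from workcell import env, read_camera, job, cut_out gives the robot as it stands.
- The arm moves only by the tool servo_tool, never from a script. Its argument "deltas" is a list of rows, each an object of numbers: "dx", "dy", "dz": the shift along the world's x, y, z in mm; "rx", "ry", "rz": the turn, a rotation vector about the world's x, y, z in rad; "fingers": the closure, from -1 (fully open) to 1 (shut). A call has 1 to 8 rows; each row shifts and turns the commanded pose from where the row before left it; what a row does not reach is not made up. A row lasts 1/10 s, in which the tool goes at most 50 mm and 8.59 degrees, less where a joint would pass 70% of its speed; a pose out of reach is approached as far as the arm can. A call is refused whole if a number of a shift passes 50 or a number of a turn 0.15, either way. A call with a gripper value outside its range is refused whole. The fingers move at their own pace and stop on an object; "newtons" is the grip in N (left out, the last holds). Time passes only in rows, so rows that do not move let the fingers close. It gives the time, the measured TCP pose, the force and the opening at its end, in the units of the state.
- env.get_state(): the state, without advancing time (a new reading comes with each control period).
- read_camera(name): name is "scene" or "top" or "wrist"; returns a dict with "img" (400x640x3 uint8, red, green, blue), "intrinsics" (3x3 intrinsics, pixels), "extrinsics" (4x4, takes a point from camera to world coordinates); the wrist camera has in their place "hand_eye" (4x4, takes a point from camera to tool coordinates, whose origin is the TCP and whose axes are the flange's). Camera axes: x right, y down, z forward; pixel columns grow to the right and rows downward; lengths in m; the calibration is good to about 2 mm. A picture is of the moment at which its call begins: read the wrist's pose just before it. There is no depth.
- job.hand_in(): hands the job in, once; it reports no verdict.
Trained networks look in the newest picture that a camera, given by its name, has taken for a name from the list of things; names that differ only in an ending like _2 or _b are one class to them, and where a whole thing is asked for, a point or a joint stands for the part that bears it (a point fixed in the world has none). Each returns a list of dicts, best first, with "confidence" (0 to 1); they miss things now and then, are a little off and sometimes report something else, mostly with a low value. They report only what shows in the picture. A call takes as long as a camera call. They do not tell look-alikes from the thing itself.
- cut_out(target, camera): "region" (400x640 bool, what is visible of it) and "extent" ([left, top, right, bottom] in pixels, round what is visible of it).
The state is a dict: "clock": time; "joint_pos": joint angles; "qvel": joint speeds; "tau": joint torques, N m; "tcp_pos": TCP position; "orientation": TCP orientation; "wrist_force": force on the tool from outside, world axes, zero at the start; "ft_torque": the same for the moment, N m; "finger_gap": finger opening in m.
Only numpy, scipy, OpenCV 4.12 (cv2) and the standard library are available. Lean on these libraries where they do the work, as an engineer would, in place of code of your own. Each camera call takes 0.05 s, during which the arm holds its last target. There are 200 camera calls.

## Working session

There is one attempt and no reset: what is moved stays moved. The work goes in short steps, Python scripts to look and compute and a tool call to move; the robot and the scene stay as the last step left them, time stands still between calls to the robot, and variables do not carry over. Pictures are saved under pics/ and viewed, about 8 in all and at most 12, crops included, and the job is handed in when it is done.

Besides the shell and the picture viewer there is one more tool, called after "Call:" in YAML: its name, and indented under it one key for each argument. servo_tool: Moves the arm, as the interface text tells. Its arguments: {"type":"object","properties":{"deltas":{"type":"array"},"newtons":{"type":"number"}},"required":["deltas"]}

```bash
ls; mkdir -p pics; python3 - <<'E'
from workcell import env, read_camera, job, cut_out
import cv2, numpy as np
s=env.get_state(); print({k:np.round(v,3) for k,v in s.items()})
for c in ["top","scene"]:
    r=read_camera(c); cv2.imwrite(f"pics/{c}0.png",r["img"][:,:,::-1])
    print(c,np.round(r["intrinsics"],2).tolist(),np.round(r["extrinsics"],4).tolist())
    for n in ["incense_box","tea_tin","keeper","keeper_knob","rack_bed","hood","catch"]:
        try:
            for d in cut_out(n,c)[:4]: print(c,n,round(d["confidence"],2),np.round(d["extent"]).tolist(), int(d["region"].sum()))
        except Exception as e: print(n,e)
E
```

```text
pics
{'clock': np.float64(0.0), 'joint_pos': array([1.184, 0.314, 0.045, 1.304, 0.   , 1.431]), 'qvel': array([ 0.002,  0.001, -0.   ,  0.   , -0.001,  0.001]), 'tau': array([-0.0000e+00, -4.8063e+01,  2.9853e+01,  1.9000e-02, -0.0000e+00,
        0.0000e+00]), 'tcp_pos': array([0.14 , 0.557, 0.303]), 'orientation': array([-0.   ,  0.123,  0.992, -0.001]), 'wrist_force': array([-0.379, -0.499,  0.31 ]), 'ft_torque': array([ 0.001,  0.03 , -0.009]), 'finger_gap': np.float64(0.086)}
top [[505.65, 0.0, 321.17], [0.0, 505.65, 192.67], [0.0, 0.0, 1.0]] [[-0.0297, -0.9894, 0.1421, 0.3026], [-0.9994, 0.0266, -0.0237, -0.1125], [0.0197, -0.1427, -0.9896, 1.572], [0.0, 0.0, 0.0, 1.0]]
top incense_box 0.94 [358.0, 272.0, 390.0, 312.0] 659
top incense_box 0.86 [424.0, 181.0, 466.0, 217.0] 648
top incense_box 0.81 [412.0, 239.0, 453.0, 260.0] 567
top incense_box 0.71 [467.0, 221.0, 515.0, 238.0] 631
top tea_tin 0.7 [125.0, 193.0, 157.0, 232.0] 955
top tea_tin 0.33 [230.0, 100.0, 319.0, 230.0] 7333
top keeper 0.68 [226.0, 156.0, 242.0, 229.0] 354
top keeper 0.27 [225.0, 97.0, 319.0, 232.0] 7209
t
[... 449 characters left out ...]
scene incense_box 0.84 [138.0, 303.0, 188.0, 353.0] 1123
scene incense_box 0.83 [199.0, 294.0, 255.0, 322.0] 939
scene incense_box 0.75 [196.0, 170.0, 220.0, 218.0] 586
scene incense_box 0.67 [176.0, 236.0, 213.0, 285.0] 886
scene tea_tin 0.63 [372.0, 71.0, 408.0, 105.0] 715
scene tea_tin 0.4 [348.0, 259.0, 384.0, 295.0] 1109
scene keeper 0.74 [331.0, 115.0, 394.0, 160.0] 398
scene keeper 0.74 [328.0, 112.0, 441.0, 250.0] 6877
scene keeper_knob 0.76 [334.0, 114.0, 394.0, 156.0] 331
scene keeper_knob 0.18 [241.0, 180.0, 288.0, 208.0] 354
scene rack_bed 0.89 [328.0, 115.0, 439.0, 249.0] 6834
scene rack_bed 0.65 [423.0, 125.0, 454.0, 161.0] 739
scene catch 0.67 [327.0, 114.0, 440.0, 242.0] 6727
```

```bash
python3 - <<'E'
import cv2
i=cv2.imread("pics/top0.png"); cv2.imwrite("pics/top0c.png",cv2.resize(i[60:340,110:530],None,fx=1.9,fy=1.9,interpolation=cv2.INTER_CUBIC))
E
```

```text
(no output)
```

View pics/top0c.png

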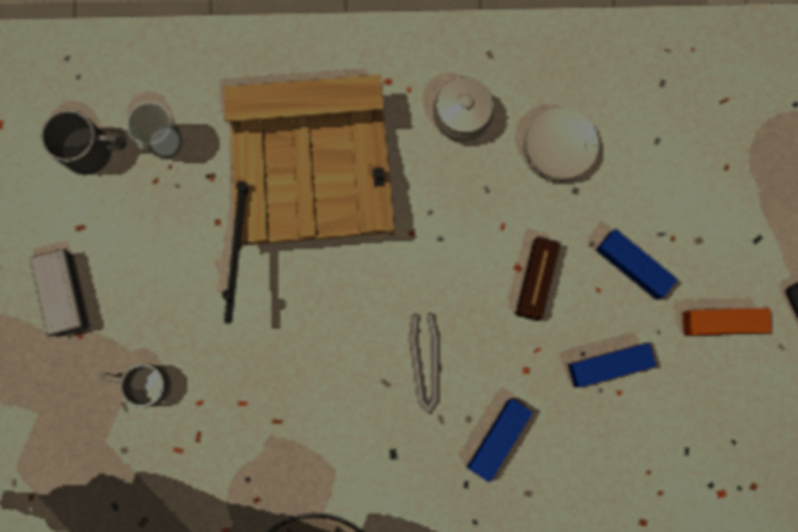

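View pics/scene0.png

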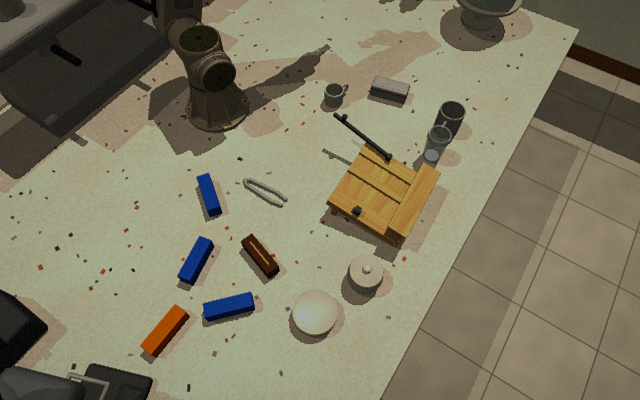

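The top view shows the rack (crop 225–395 × 75–245, hood uppermost, keeper open and pointing at the robot). The tea tin is grey at crop (60,291), full (142,213). Candidates for the incense box are the dark wooden box with a lid stripe at full (393,206), three blue boxes and one orange. The dark wooden one fits the description. Next I measure the poses by fitting silhouettes in both cameras.

```bash
cat > h.py <<'E'
from workcell import env, read_camera, job, cut_out
import cv2, numpy as np
from scipy.optimize import minimize
from scipy.spatial.transform import Rotation as Ro
def proj(r,P,E=None):
    E=np.linalg.inv(r["extrinsics"] if E is None else E); q=np.asarray(P)@E[:3,:3].T+E[:3,3]
    q=q@np.asarray(r["intrinsics"]).T; return q[:,:2]/q[:,2:]
def ray(r,uv,z):
    d=np.asarray(r["extrinsics"])[:3,:3]@np.linalg.inv(r["intrinsics"])@[uv[0],uv[1],1]; o=np.asarray(r["extrinsics"])[:3,3]
    return (o+d*(z-o[2])/d[2])
def box(x0,x1,y0,y1,z0,z1): return np.array([[x,y,z] for x in (x0,x1) for y in (y0,y1) for z in (z0,z1)])/1000
def sil(r,parts,S=4):
    m=np.zeros((400*S,640*S),np.uint8)
    for P in parts:
        h=cv2.convexHull(np.round((proj(r,P)+.5)*S).astype(np.int32)); cv2.fillConvexPoly(m,h,1)
    return cv2.resize(m.astype(np.float32),(640,400),interpolation=cv2.INTER_AREA)
def fit(views,model,p0,step=(.02,.02,.15)):
    def f(p):
        c=0
        for r,m in views:
            s=sil(r,model(p)); c+=1-np.minimum(s,m).sum()/np.maximum(s,m).sum()
        return c
    best=None; p=np.array(p0,float)
    for k in (1,.5,.2):
        sx=np.vstack([p]+[p+np.eye(3)[i]*step[i]*k for i in range(3)])
        o=minimize(f,p,method="Nelder-Mead",options=dict(initial_simplex=sx,xatol=1e-4,fatol=1e-4)); p=o.x
    return p,o.fun/len(views)
def rackT(p):
    R=(Ro.from_euler("z",p[2])*Ro.from_euler("y",.21)).as_matrix(); return R,np.array([p[0],p[1],.03])
def rackmodel(p):
    R,t=rackT(p); top=box(-230,12,-135,115,8,8)@R.T+t; bot=top.copy(); bot[:,2]=0
    return [np.vstack([top,bot]), box(-50,12,-135,115,64,72)@R.T+t, box(-50,12,107,115,0,72)@R.T+t, box(-50,12,-135,-127,0,72)@R.T+t]
def boxmodel(dim):
    def m(p):
        R=Ro.from_euler("z",p[2]).as_matrix(); return [box(-dim[0]/2,dim[0]/2,-dim[1]/2,dim[1]/2,0,dim[2])@R.T+[p[0],p[1],0]]
    return m
E
cat > m1.py <<'E'
from h import *
V={}; 
for c in ("top","scene"): V[c]=read_camera(c)
def near(m,uv,rad):
    n,l,st,ce=cv2.connectedComponentsWithStats(m.astype(np.uint8)); 
    k=[i for i in range(1,n) if np.hypot(*(ce[i]-uv))<rad]; i=max(k,key=lambda i:st[i,4]); return cv2.morphologyEx((l==i).astype(np.uint8),cv2.MORPH_CLOSE,np.ones((9,9)))
hsv={c:cv2.cvtColor(V[c]["img"],cv2.COLOR_RGB2HSV).astype(int) for c in V}
def show(n,p,f,views): print(n,np.round(p,4),"1-IoU",round(f,3),[int(m.sum()) for _,m in views])
# rack
w={c:near((h[...,0]<24)&(h[...,1]>110)&(h[...,2]>60),uv,40) for (c,h),uv in zip(hsv.items(),[(273,165),(385,190)])}
vs=[(V[c],w[c].astype(np.float32)) for c in V]
c0=ray(V["top"],(273,110),.08); p,f=fit(vs,rackmodel,[c0[0],c0[1],0.]); show("rack",p,f,vs); rp=p
for v in vs: print(fit([v],rackmodel,p))
# incense
uv0=(393,206); c0=ray(V["top"],uv0,.03); uvs=proj(V["scene"],[c0])[0]
w={c:near((h[...,2]<75)&((h[...,0]<15)|(h[...,0]>165))&(h[...,1]>90),uv,15) for (c,h),uv in zip(hsv.items(),[uv0,uvs])}
vs=[(V[c],w[c].astype(np.float32)) for c in V]; p,f=fit(vs,boxmodel((130,40,46)),[c0[0],c0[1],-.2]); show("incense",p,f,vs); ip=p
for v in vs: print(fit([v],boxmodel((130,40,46)),p))
# tin
cut=[]
c0=ray(V["top"],(141,213),.03); 
for c in V:
    uv=proj(V[c],[c0])[0]
    for d in cut_out("tea_tin",c):
        e=d["extent"]; 
        if np.hypot((e[0]+e[2])/2-uv[0],(e[1]+e[3])/2-uv[1])<15: cut.append((V[c],d["region"].astype(np.float32))); break
p,f=fit(cut,boxmodel((130,58,50)),[c0[0],c0[1],.1]); show("tin",p,f,cut); tp=p
for v in cut: print(fit([v],boxmodel((130,58,50)),p))
np.savez("poses.npz",rack=rp,inc=ip,tin=tp)
# overlay
o=V["top"]["img"][:,:,::-1].copy(); o=cv2.resize(o,None,fx=3,fy=3,interpolation=cv2.INTER_CUBIC)
for ps in (rackmodel(rp)[:2],boxmodel((130,40,46))(ip),boxmodel((130,58,50))(tp)):
    for P in ps: cv2.polylines(o,[cv2.convexHull(np.round(3*proj(V["top"],P)+1).astype(np.int32))],True,(0,255,0),1)
cv2.imwrite("pics/ov.png",np.hstack([o[260:740,340:970],o[540:720,1090:1260].repeat(1,0) if 0 else cv2.resize(o[530:720,1100:1270],(170,190))[:190].tolist() and np.vstack([o[530:720,1100:1270],o[560:720,350:520],np.zeros((130,170,3),np.uint8)])]))
R,t=rackT(rp)
for n,P in dict(hinge=(-144,98,22),narrow_pre=(-145,40,60),home=(-95,40,33),uphill=(-230,0,0)).items(): print(n,np.round(R@np.array(P)/1000+t,3))
E
python3 m1.py
```

```text
rack [0.7686 0.0109 0.0576] 1-IoU 0.084 [6895, 6234]
(array([0.77232699, 0.01118737, 0.06512115]), np.float64(0.04925978183746338))
(array([0.76756393, 0.02310753, 0.04778861]), np.float64(0.10698521137237549))
incense [ 0.4772 -0.3708 -0.3031] 1-IoU 0.103 [596, 716]
(array([ 0.47652972, -0.36995284, -0.30233379]), np.float64(0.09418493509292603))
(array([ 0.47678221, -0.37200502, -0.30049278]), np.float64(0.09477615356445312))
tin [0.4736 0.4004 0.2154] 1-IoU 0.074 [1040, 801]
(array([0.47449199, 0.40190614, 0.22535583]), np.float64(0.0634007453918457))
(array([0.47223435, 0.39844039, 0.22390017]), np.float64(0.05527675151824951))
hinge [0.627 0.101 0.082]
narrow_pre [0.637 0.043 0.119]
home [0.68  0.046 0.082]
uphill [ 0.544 -0.002  0.078]
```

View pics/ov.png

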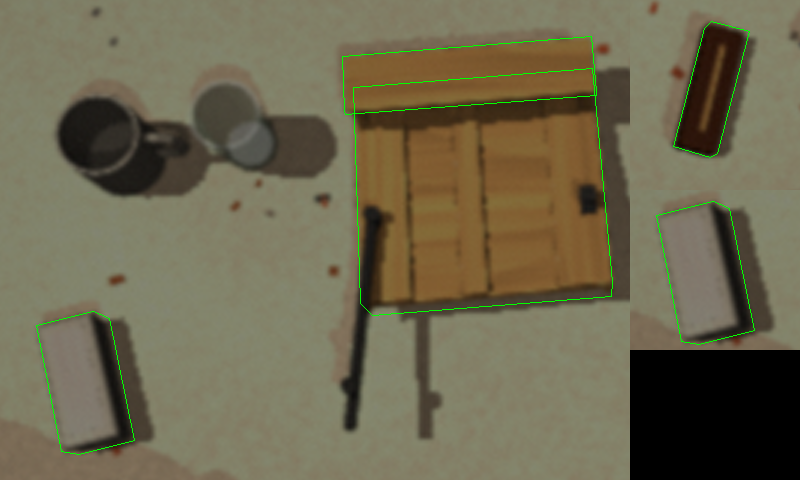

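```bash
python3 - <<'E'
from h import *
r=read_camera("wrist"); print(np.round(r["hand_eye"],3),np.round(r["intrinsics"],1))
E
```

```text
[[-0.001 -0.954 -0.301  0.078]
 [ 1.    -0.001 -0.001  0.001]
 [ 0.    -0.301  0.954 -0.07 ]
 [ 0.     0.     0.     1.   ]] [[309.4   0.  320.4]
 [  0.  309.4 202.6]
 [  0.    0.    1. ]]
```

Call:
servo_tool:
  deltas:
    - {"dx": 40,"dy": -30,"dz": 10,"rz": 0.1,"fingers": -1}
    - {"dx": 45,"dy": -45,"dz": 10,"rz": 0.1}
    - {"dx": 45,"dy": -45,"dz": 10,"rz": 0.1}
    - {"dx": 45,"dy": -45,"dz": 10}
    - {"dx": 45,"dy": -45,"dz": 10}
    - {"dx": 40,"dy": -45}
    - {"dx": 30,"dy": -45}
    - {"dx": 20,"dy": -45}

```text
invalid input at $.deltas[0]: expected keys dx, dy, dz, rx, ry, rz, fingers
```

Call:
servo_tool:
  deltas:
    - {"dx": 40,"dy": -30,"dz": 10,"rx": 0,"ry": 0,"rz": 0.1,"fingers": -1}
    - {"dx": 45,"dy": -45,"dz": 10,"rx": 0,"ry": 0,"rz": 0.1,"fingers": -1}
    - {"dx": 45,"dy": -45,"dz": 10,"rx": 0,"ry": 0,"rz": 0.1,"fingers": -1}
    - {"dx": 45,"dy": -45,"dz": 10,"rx": 0,"ry": 0,"rz": 0,"fingers": -1}
    - {"dx": 45,"dy": -45,"dz": 10,"rx": 0,"ry": 0,"rz": 0,"fingers": -1}
    - {"dx": 40,"dy": -45,"dz": 0,"rx": 0,"ry": 0,"rz": 0,"fingers": -1}
    - {"dx": 30,"dy": -45,"dz": 0,"rx": 0,"ry": 0,"rz": 0,"fingers": -1}
    - {"dx": 20,"dy": -45,"dz": 0,"rx": 0,"ry": 0,"rz": 0,"fingers": -1}

```text
clock: 1.85
tcp_pos: [0.402, 0.2629, 0.3448]
orientation: [0.001, -0.027, 1.0, 0.0]
wrist_force: [0.7, 0.6, 0.3]
finger_gap: 0.0853
```

Call:
servo_tool:
  deltas:
    - {"dx": 20,"dy": -45,"dz": 0,"rx": 0,"ry": 0,"rz": 0,"fingers": -1}
    - {"dx": 10,"dy": -45,"dz": 0,"rx": 0,"ry": 0,"rz": 0,"fingers": -1}
    - {"dx": 0,"dy": -40,"dz": 0,"rx": 0,"ry": 0,"rz": 0,"fingers": -1}
    - {"dx": 0,"dy": -10,"dz": 0,"rx": 0,"ry": 0,"rz": 0,"fingers": -1}
    - {"dx": 0,"dy": 0,"dz": 0,"rx": 0,"ry": 0,"rz": 0,"fingers": -1}
    - {"dx": 0,"dy": 0,"dz": 0,"rx": 0,"ry": 0,"rz": 0,"fingers": -1}

```text
clock: 2.45
tcp_pos: [0.4304, 0.125, 0.3449]
orientation: [0.0, -0.027, 1.0, 0.0]
wrist_force: [-0.3, -0.1, -0.5]
finger_gap: 0.0855
```

```bash
cat >> h.py <<'E'
def wristcam():
    s=env.get_state(); r=read_camera("wrist"); q=s["orientation"]
    T=np.eye(4); T[:3,:3]=Ro.from_quat([q[1],q[2],q[3],q[0]]).as_matrix(); T[:3,3]=s["tcp_pos"]; r["extrinsics"]=T@r["hand_eye"]; return r
def wires(img,r,parts,S=1,col=(0,255,0)):
    for P in parts:
        for e in P: cv2.polylines(img,[np.round(S*proj(r,np.array(e))).astype(np.int32)],False,col,1)
def racklines(p):
    R,t=rackT(p); L=[]
    for y in (115,65,15,-11,-81,-135): L.append([(-230,y,8),(-50,y,8)])
    L+= [[(-230,-135,8),(-230,115,8)],[(-50,-135,64),(-50,115,64)],[(-50,-135,72),(-50,115,72)],[(-144,-124,22),(-144,98,22)]]
    return [[np.array(e)/1000@R.T+t for e in L]]
E
python3 - <<'E'
from h import *
d=np.load("poses.npz"); r=wristcam(); S=1.25
o=cv2.resize(r["img"][:,:,::-1],None,fx=S,fy=S,interpolation=cv2.INTER_CUBIC).copy()
np.savez("w1.npz",img=r["img"],intrinsics=r["intrinsics"],extrinsics=r["extrinsics"])
wires(o,r,racklines(d["rack"]),S); wires(o,r,racklines([.7723,.0112,.0651]),S,(255,0,255))
cv2.imwrite("pics/w1.png",o)
E
```

```text
(no output)
```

View pics/w1.png

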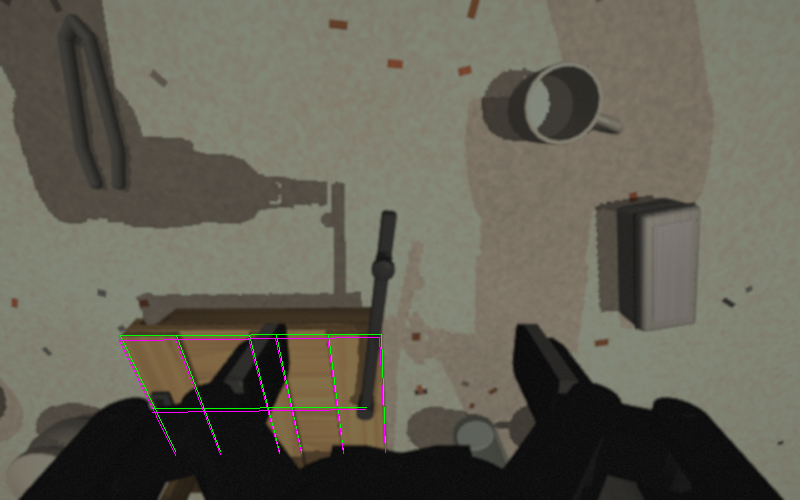

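The wrist view shows the rack at lower left. Its uphill edge runs (120,336)–(380,334) and agrees with the model lines. The hinge is at (365,408), the knob at (383,268), the tin at (668,265) and the mug at (565,105). One enlarged crop will settle yaw and y.

```bash
python3 - <<'E'
from h import *
d=np.load("poses.npz"); r=dict(np.load("w1.npz")); S=4
i=r["img"][:,:,::-1]; i=np.clip(i.astype(float)*1.8,0,255).astype(np.uint8)
a=cv2.resize(i,None,fx=S,fy=S,interpolation=cv2.INTER_CUBIC); o=a.copy()
wires(o,r,racklines([.7705,.0111,.0615]),S)
sl=(slice(240*S,365*S),slice(90*S,315*S))
v=np.vstack([a[sl],o[sl]]); cv2.imwrite("pics/w1c.png",cv2.resize(v,None,fx=.6,fy=.6,interpolation=cv2.INTER_AREA)); print(v.shape)
E
```

```text
(1000, 900, 3)
```

View pics/w1c.png

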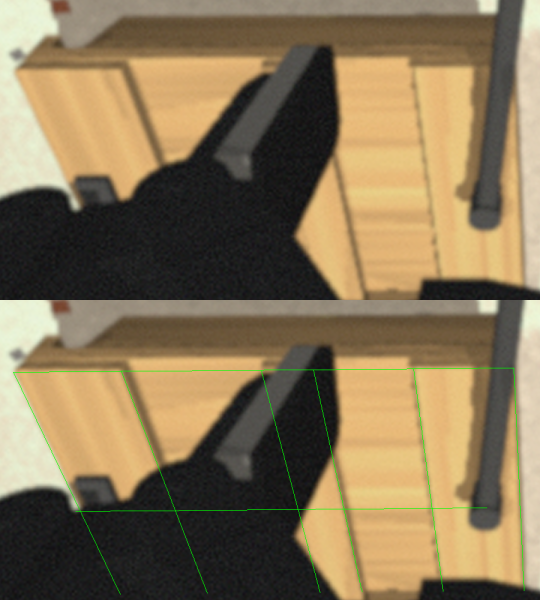

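```bash
cat >> h.py <<'E'
RACK=[.7705,.0111,.0615]
def tgt(P,g=54):
    "world TCP for grasp point (or point g mm ahead of TCP) at rack coords P mm, tool square to floor"
    R,t=rackT(RACK); return np.round(1000*(R@(np.array(P)+[0,0,g])/1000+0*t)+1000*t,1)
def toolq(yaw=np.pi,tilt=.21):
    return Ro.from_euler("z",RACK[2])*Ro.from_euler("y",tilt)*Ro.from_matrix(np.array([[-1.,0,0],[0,1,0],[0,0,-1]]))
def cur():
    s=env.get_state(); q=s["orientation"]; Rr=Ro.from_quat([q[1],q[2],q[3],q[0]]); x=Rr.as_matrix()[:,0]
    print("t",s["clock"],"tcp",np.round(1000*s["tcp_pos"],1),"yaw",round(np.arctan2(x[1],x[0])%(2*np.pi),3),"F",np.round(s["wrist_force"],1),"gap",s["finger_gap"]); 
    print("rotvec to rack tool",np.round((toolq()*Rr.inv()).as_rotvec(),3))
    R,t=rackT(RACK); g=R.T@(s["tcp_pos"]+Rr.as_matrix()[:,2]*.054-t)*1000; print("grasp pt in rack",np.round(g,1),"joints",np.round(s["joint_pos"],2)); return s
E
python3 -c "
from h import *
cur()
for n,P in dict(tin_pre=(-165,-46,70),tin_pre2=(-150,-46,36),tin_home=(-95,-46,36),inc_pre=(-165,40,70),inc_home=(-95,40,34)).items(): print(n,tgt(P))"
```

```text
t 2.5 tcp [430.4 125.4 344.9] yaw 3.196 F [-0.2  0.4  0.6] gap 0.08533155267039672
rotvec to rack tool [-0.013  0.21   0.007]
grasp pt in rack [-379.5  135.   185.9] joints [ 0.1   0.06 -0.17  1.34  0.    0.05]
tin_pre [638.1 -43.1 185.7]
tin_pre2 [645.6 -42.7 149.3]
tin_home [699.3 -39.4 137.8]
inc_pre [632.8  42.7 185.7]
inc_home [693.6  46.4 135.9]
```

Call:
servo_tool:
  deltas:
    - {"dx": 2,"dy": 45,"dz": -10,"rx": 0,"ry": 0,"rz": 0.08,"fingers": -1}
    - {"dx": 2,"dy": 45,"dz": -20,"rx": 0,"ry": 0,"rz": 0.08,"fingers": -1}
    - {"dx": 2,"dy": 45,"dz": -20,"rx": 0,"ry": 0,"rz": 0,"fingers": -1}
    - {"dx": 2,"dy": 45,"dz": -20,"rx": 0,"ry": 0,"rz": 0,"fingers": -1}
    - {"dx": 2,"dy": 45,"dz": -20,"rx": 0,"ry": 0,"rz": 0,"fingers": -1}
    - {"dx": 2,"dy": 40,"dz": -20,"rx": 0,"ry": 0,"rz": 0,"fingers": -1}
    - {"dx": 2,"dy": 4,"dz": -35,"rx": 0,"ry": 0,"rz": 0,"fingers": -1}
    - {"dx": 0,"dy": 0,"dz": 0,"rx": 0,"ry": 0,"rz": 0,"fingers": -1}

```text
clock: 3.3
tcp_pos: [0.4407, 0.395, 0.1946]
orientation: [-0.004, -0.109, 0.994, -0.002]
wrist_force: [-0.4, -0.5, -0.1]
finger_gap: 0.0853
```

Call:
servo_tool:
  deltas:
    - {"dx": 3,"dy": -1,"dz": -40,"rx": 0,"ry": 0,"rz": 0,"fingers": -1}
    - {"dx": 0,"dy": 0,"dz": -40,"rx": 0,"ry": 0,"rz": 0,"fingers": -1}
    - {"dx": 0,"dy": 0,"dz": -20,"rx": 0,"ry": 0,"rz": 0,"fingers": -1}
    - {"dx": 0,"dy": 0,"dz": -5,"rx": 0,"ry": 0,"rz": 0,"fingers": -1}
    - {"dx": 0,"dy": 0,"dz": 0,"rx": 0,"ry": 0,"rz": 0,"fingers": 1}
    - {"dx": 0,"dy": 0,"dz": 0,"rx": 0,"ry": 0,"rz": 0,"fingers": 1}
    - {"dx": 0,"dy": 0,"dz": 0,"rx": 0,"ry": 0,"rz": 0,"fingers": 1}
    - {"dx": 0,"dy": 0,"dz": 0,"rx": 0,"ry": 0,"rz": 0,"fingers": 1}
  newtons: 50

```text
clock: 4.1
tcp_pos: [0.4486, 0.3934, 0.0974]
orientation: [0.002, -0.106, 0.994, 0.001]
wrist_force: [-0.9, -0.1, 6.6]
finger_gap: 0.0575
```

Call:
servo_tool:
  deltas:
    - {"dx": 0,"dy": 0,"dz": 0,"rx": 0,"ry": 0,"rz": 0,"fingers": 1}
    - {"dx": 0,"dy": 0,"dz": 0,"rx": 0,"ry": 0,"rz": 0,"fingers": 1}

```text
clock: 4.3
tcp_pos: [0.4486, 0.3934, 0.0973]
orientation: [0.002, -0.106, 0.994, 0.001]
wrist_force: [-0.5, -0.8, 6.8]
finger_gap: 0.0572
```

Call:
servo_tool:
  deltas:
    - {"dx": 0,"dy": 0,"dz": 20,"rx": 0,"ry": 0,"rz": 0,"fingers": 1}
    - {"dx": 0,"dy": 0,"dz": 40,"rx": 0,"ry": 0,"rz": 0,"fingers": 1}
    - {"dx": 0,"dy": 0,"dz": 45,"rx": 0,"ry": 0,"rz": 0,"fingers": 1}
    - {"dx": 5,"dy": -10,"dz": 45,"rx": 0,"ry": 0,"rz": 0,"fingers": 1}
    - {"dx": 15,"dy": -30,"dz": 35,"rx": 0,"ry": 0,"rz": 0,"fingers": 1}
    - {"dx": 18,"dy": -40,"dz": 10,"rx": 0,"ry": 0,"rz": -0.05,"fingers": 1}
    - {"dx": 18,"dy": -40,"dz": 0,"rx": 0,"ry": 0,"rz": -0.05,"fingers": 1}
    - {"dx": 18,"dy": -40,"dz": 0,"rx": 0,"ry": 0,"rz": -0.05,"fingers": 1}

```text
clock: 5.1
tcp_pos: [0.5219, 0.2312, 0.2914]
orientation: [0.001, -0.031, 1.0, 0.0]
wrist_force: [1.5, 0.2, -2.8]
finger_gap: 0.0573
```

Call:
servo_tool:
  deltas:
    - {"dx": 18,"dy": -40,"dz": 0,"rx": 0,"ry": 0,"rz": 0,"fingers": 1}
    - {"dx": 18,"dy": -40,"dz": 0,"rx": 0,"ry": 0,"rz": 0,"fingers": 1}
    - {"dx": 18,"dy": -40,"dz": 0,"rx": 0,"ry": 0,"rz": 0,"fingers": 1}
    - {"dx": 18,"dy": -40,"dz": 0,"rx": -0.003,"ry": 0.05,"rz": 0,"fingers": 1}
    - {"dx": 18,"dy": -40,"dz": 0,"rx": -0.003,"ry": 0.05,"rz": 0,"fingers": 1}
    - {"dx": 18,"dy": -40,"dz": 0,"rx": -0.003,"ry": 0.05,"rz": 0,"fingers": 1}
    - {"dx": 0,"dy": -30,"dz": 0,"rx": -0.003,"ry": 0.05,"rz": 0,"fingers": 1}
    - {"dx": 0,"dy": 0,"dz": 0,"rx": 0,"ry": 0.01,"rz": 0,"fingers": 1}

```text
clock: 5.9
tcp_pos: [0.6301, -0.0421, 0.2886]
orientation: [-0.106, -0.029, 0.994, -0.003]
wrist_force: [0.6, -0.1, -3.5]
finger_gap: 0.0571
```

```bash
python3 -c "
from h import *
cur()
for P in [(-160,-46,75),(-160,-46,46),(-91,-46,46)]: print(tgt(P))"
```

```text
t 5.9 tcp [630.1 -42.1 288.6] yaw 3.199 F [ 0.6 -0.1 -3.5] gap 0.05706279155970013
rotvec to rack tool [-0.    -0.003  0.004]
grasp pt in rack [-194.4  -44.4  169.1] joints [-0.18  0.59  0.43  1.61 -0.05 -0.23]
[644.  -42.8 189.5]
[637.9 -43.1 161.2]
[705.3 -39.  146.8]
```

Call:
servo_tool:
  deltas:
    - {"dx": 7,"dy": -1,"dz": -40,"rx": 0,"ry": 0,"rz": 0,"fingers": 1}
    - {"dx": 7,"dy": 0,"dz": -40,"rx": 0,"ry": 0,"rz": 0,"fingers": 1}
    - {"dx": 0,"dy": 0,"dz": -15,"rx": 0,"ry": 0,"rz": 0,"fingers": 1}
    - {"dx": 0,"dy": 0,"dz": -3,"rx": 0,"ry": 0,"rz": 0,"fingers": 1}
    - {"dx": 0,"dy": 0,"dz": 0,"rx": 0,"ry": 0,"rz": 0,"fingers": 1}

```text
clock: 6.4
tcp_pos: [0.6431, -0.0379, 0.1921]
orientation: [-0.105, -0.032, 0.994, -0.003]
wrist_force: [-0.4, 0.0, -2.6]
finger_gap: 0.0568
```

```bash
python3 -c "
from h import *
cur()
a=read_camera('scene')['img'][:,:,::-1]; b=read_camera('top')['img'][:,:,::-1]
a=cv2.resize(a[90:260,310:460],(450,510),interpolation=cv2.INTER_CUBIC); b=cv2.resize(b[80:250,215:330],(345,510),interpolation=cv2.INTER_CUBIC)
cv2.imwrite('pics/p2.png',np.hstack([a,b]))"
```

```text
t 6.4 tcp [643.1 -37.9 192.1] yaw 3.206 F [-0.4  0.  -2.6] gap 0.056785944268147606
rotvec to rack tool [-0.002 -0.001 -0.002]
grasp pt in rack [-161.1  -41.1   77.4] joints [-0.17  0.65  0.28  1.41 -0.05 -0.23]
```

View pics/p2.png

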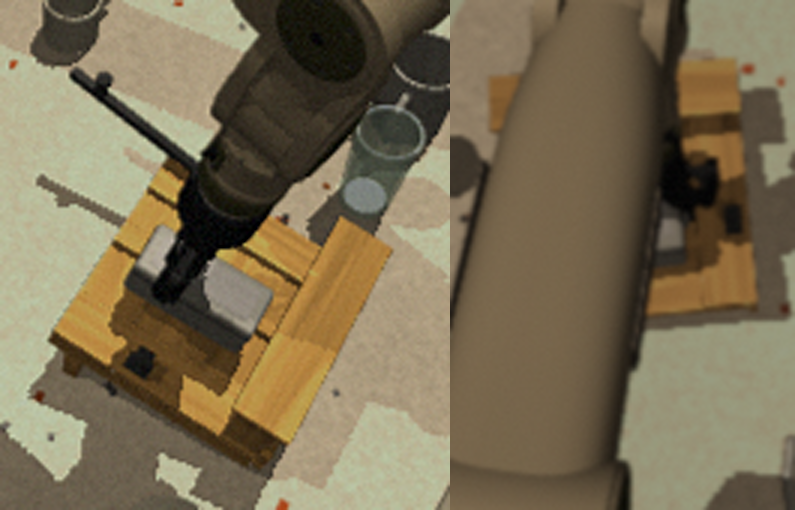

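The picture shows the tin held level over the wide lane (left panel, tin 130–270 × 230–340), uphill of the hood, and nothing touched. Lower it.

Call:
servo_tool:
  deltas:
    - {"dx": -2,"dy": -3,"dz": -8,"rx": 0,"ry": 0,"rz": 0,"fingers": 1}
    - {"dx": -2,"dy": -2,"dz": -8,"rx": 0,"ry": 0,"rz": 0,"fingers": 1}
    - {"dx": -1,"dy": 0,"dz": -7,"rx": 0,"ry": 0,"rz": 0,"fingers": 1}
    - {"dx": 0,"dy": 0,"dz": -4,"rx": 0,"ry": 0,"rz": 0,"fingers": 1}
    - {"dx": 0,"dy": 0,"dz": 0,"rx": 0,"ry": 0,"rz": 0,"fingers": 1}

```text
clock: 7.0
tcp_pos: [0.6378, -0.0435, 0.1638]
orientation: [-0.106, -0.031, 0.994, -0.002]
wrist_force: [-0.1, -0.0, -2.5]
finger_gap: 0.057
```

```bash
python3 -c "
from h import *
cur()"
```

```text
t 7.0 tcp [637.8 -43.5 163.8] yaw 3.205 F [-0.1 -0.  -2.5] gap 0.0569908112245741
rotvec to rack tool [-0.002 -0.002 -0.001]
grasp pt in rack [-160.8  -46.2   48.5] joints [-0.18  0.65  0.22  1.35 -0.05 -0.23]
```

Call:
servo_tool:
  deltas:
    - {"dx": 0,"dy": 0,"dz": -2,"rx": 0,"ry": 0,"rz": 0,"fingers": 1}
    - {"dx": 0,"dy": 0,"dz": -2,"rx": 0,"ry": 0,"rz": 0,"fingers": 1}
    - {"dx": 0,"dy": 0,"dz": 0,"rx": 0,"ry": 0,"rz": 0,"fingers": 1}

```text
clock: 7.3
tcp_pos: [0.6384, -0.0434, 0.1606]
orientation: [-0.105, -0.031, 0.994, -0.003]
wrist_force: [0.4, 0.0, -3.9]
finger_gap: 0.0571
```

Call:
servo_tool:
  deltas:
    - {"dx": 0,"dy": 0,"dz": -2,"rx": 0,"ry": 0,"rz": 0,"fingers": 1}
    - {"dx": 0,"dy": 0,"dz": 0,"rx": 0,"ry": 0,"rz": 0,"fingers": 1}

```text
clock: 7.5
tcp_pos: [0.6385, -0.0435, 0.1587]
orientation: [-0.105, -0.031, 0.994, -0.003]
wrist_force: [0.3, -0.7, -2.3]
finger_gap: 0.0568
```

Call:
servo_tool:
  deltas:
    - {"dx": 0,"dy": 0,"dz": -2,"rx": 0,"ry": 0,"rz": 0,"fingers": 1}
    - {"dx": 0,"dy": 0,"dz": 0,"rx": 0,"ry": 0,"rz": 0,"fingers": 1}

```text
clock: 7.7
tcp_pos: [0.6385, -0.0435, 0.1582]
orientation: [-0.104, -0.031, 0.994, -0.003]
wrist_force: [-1.8, 0.4, 3.6]
finger_gap: 0.0571
```

Call:
servo_tool:
  deltas:
    - {"dx": 9.8,"dy": 0.6,"dz": -2.1,"rx": 0,"ry": 0,"rz": 0,"fingers": 1}
    - {"dx": 9.8,"dy": 0.6,"dz": -2.1,"rx": 0,"ry": 0,"rz": 0,"fingers": 1}
    - {"dx": 9.8,"dy": 0.6,"dz": -2.1,"rx": 0,"ry": 0,"rz": 0,"fingers": 1}
    - {"dx": 9.8,"dy": 0.6,"dz": -2.1,"rx": 0,"ry": 0,"rz": 0,"fingers": 1}
    - {"dx": 0,"dy": 0,"dz": 0,"rx": 0,"ry": 0,"rz": 0,"fingers": 1}

```text
clock: 8.2
tcp_pos: [0.679, -0.0411, 0.1496]
orientation: [-0.104, -0.031, 0.994, -0.003]
wrist_force: [0.9, 0.6, 2.7]
finger_gap: 0.0571
```

```bash
python3 -c "
from h import *
cur()"
```

```text
t 8.2 tcp [679.  -41.1 149.6] yaw 3.205 F [0.9 0.6 2.7] gap 0.05705203299924521
rotvec to rack tool [-0.001  0.002 -0.002]
grasp pt in rack [-117.3  -46.5   43.3] joints [-0.16  0.74  0.35  1.38 -0.05 -0.22]
```

Call:
servo_tool:
  deltas:
    - {"dx": 8,"dy": 0.5,"dz": -1.7,"rx": 0,"ry": 0,"rz": 0,"fingers": 1}
    - {"dx": 8,"dy": 0.5,"dz": -1.7,"rx": 0,"ry": 0,"rz": 0,"fingers": 1}
    - {"dx": 4,"dy": 0.2,"dz": -0.9,"rx": 0,"ry": 0,"rz": 0,"fingers": 1}
    - {"dx": 0,"dy": 0,"dz": 0,"rx": 0,"ry": 0,"rz": 0,"fingers": 1}

```text
clock: 8.6
tcp_pos: [0.6983, -0.0399, 0.1455]
orientation: [-0.104, -0.031, 0.994, -0.003]
wrist_force: [-0.6, 0.2, 6.9]
finger_gap: 0.057
```

Call:
servo_tool:
  deltas:
    - {"dx": 3,"dy": 0.2,"dz": -0.6,"rx": 0,"ry": 0,"rz": 0,"fingers": 1}
    - {"dx": 0,"dy": 0,"dz": 0,"rx": 0,"ry": 0,"rz": 0,"fingers": 1}

```text
clock: 8.8
tcp_pos: [0.7009, -0.0397, 0.1449]
orientation: [-0.104, -0.031, 0.994, -0.003]
wrist_force: [-2.2, -0.2, 6.0]
finger_gap: 0.0572
```

Call:
servo_tool:
  deltas:
    - {"dx": 3,"dy": 0.2,"dz": -0.6,"rx": 0,"ry": 0,"rz": 0,"fingers": 1}
    - {"dx": 0,"dy": 0,"dz": 0,"rx": 0,"ry": 0,"rz": 0,"fingers": 1}

```text
clock: 9.0
tcp_pos: [0.7025, -0.0396, 0.1446]
orientation: [-0.106, -0.031, 0.994, -0.003]
wrist_force: [-6.4, -0.7, 10.0]
finger_gap: 0.0569
```

Call:
servo_tool:
  deltas:
    - {"dx": 1.5,"dy": 0,"dz": 0,"rx": 0,"ry": 0,"rz": 0,"fingers": 1}
    - {"dx": 0,"dy": 0,"dz": 0,"rx": 0,"ry": 0,"rz": 0,"fingers": -0.8}
    - {"dx": 0,"dy": 0,"dz": 0,"rx": 0,"ry": 0,"rz": 0,"fingers": -0.8}
    - {"dx": 0,"dy": 0,"dz": 0,"rx": 0,"ry": 0,"rz": 0,"fingers": -0.8}
    - {"dx": 0,"dy": 0,"dz": 0,"rx": 0,"ry": 0,"rz": 0,"fingers": -0.8}

```text
clock: 9.5
tcp_pos: [0.7053, -0.0395, 0.1425]
orientation: [-0.105, -0.031, 0.994, -0.003]
wrist_force: [0.4, -0.3, -1.2]
finger_gap: 0.0768
```

Call:
servo_tool:
  deltas:
    - {"dx": 2,"dy": 0,"dz": 10,"rx": 0,"ry": 0,"rz": 0,"fingers": -0.8}
    - {"dx": 5,"dy": 0,"dz": 25,"rx": 0,"ry": 0,"rz": 0,"fingers": -0.8}
    - {"dx": 0,"dy": 0,"dz": 40,"rx": 0,"ry": 0,"rz": 0,"fingers": -0.8}
    - {"dx": -30,"dy": -20,"dz": 30,"rx": 0,"ry": -0.05,"rz": 0,"fingers": -0.8}
    - {"dx": -35,"dy": -35,"dz": 10,"rx": 0,"ry": -0.05,"rz": 0,"fingers": -1}
    - {"dx": -35,"dy": -35,"dz": 0,"rx": 0,"ry": -0.05,"rz": 0,"fingers": -1}
    - {"dx": -30,"dy": -40,"dz": 0,"rx": 0,"ry": -0.05,"rz": 0,"fingers": -1}
    - {"dx": -25,"dy": -40,"dz": 0,"rx": 0,"ry": -0.01,"rz": -0.05,"fingers": -1}

```text
clock: 10.3
tcp_pos: [0.5553, -0.2098, 0.2595]
orientation: [0.001, -0.006, 1.0, -0.006]
wrist_force: [0.6, -0.4, 1.3]
finger_gap: 0.0855
```

Call:
servo_tool:
  deltas:
    - {"dx": -25,"dy": -38,"dz": -10,"rx": 0,"ry": 0,"rz": -0.1,"fingers": -1}
    - {"dx": -28,"dy": -38,"dz": -15,"rx": 0,"ry": 0,"rz": -0.1,"fingers": -1}
    - {"dx": -27,"dy": -38,"dz": -15,"rx": 0,"ry": 0,"rz": -0.1,"fingers": -1}
    - {"dx": -24,"dy": -36,"dz": -15,"rx": 0,"ry": 0,"rz": 0,"fingers": -1}
    - {"dx": 0,"dy": 0,"dz": -20,"rx": 0,"ry": 0,"rz": 0,"fingers": -1}
    - {"dx": 0,"dy": 0,"dz": 0,"rx": 0,"ry": 0,"rz": 0,"fingers": -1}

```text
clock: 10.9
tcp_pos: [0.4516, -0.3596, 0.181]
orientation: [-0.003, 0.145, 0.989, -0.004]
wrist_force: [-0.4, 0.9, 0.4]
finger_gap: 0.0854
```

```bash
python3 - <<'E'
from h import *
s=cur(); r=wristcam(); S=1
d=np.load("poses.npz"); o=np.clip(r["img"][:,:,::-1]*1.4,0,255).astype(np.uint8)
for P in boxmodel((130,40,46))(d["inc"]): cv2.polylines(o,[cv2.convexHull(np.round(proj(r,P)).astype(np.int32))],True,(0,255,0),1)
t=read_camera("top"); b=t["img"][:,:,::-1].copy(); 
R,tt=rackT(RACK); M=box(-130,0,-75,-17,0,50)@R.T+tt
b=cv2.resize(b,None,fx=3,fy=3,interpolation=cv2.INTER_CUBIC)
e=[(M[i],M[j]) for i in range(8) for j in range(i) if bin(i^j).count("1")==1]; wires(b,t,[[np.array(x) for x in e]],3)
b=b[270:720,660:990]
o=cv2.resize(o,(470,294)); v=np.zeros((450,800,3),np.uint8); v[:294,:470]=o; v[:,470:]=b; cv2.imwrite("pics/p3.png",v)
E
```

```text
t 10.9 tcp [ 451.6 -359.6  181. ] yaw 2.851 F [-0.4  0.9  0.4] gap 0.08542878912779228
rotvec to rack tool [0.033 0.205 0.35 ]
grasp pt in rack [-354.2 -350.8   23.7] joints [-0.81  0.38 -0.17  1.02 -0.01 -0.52]
```

View pics/p3.png

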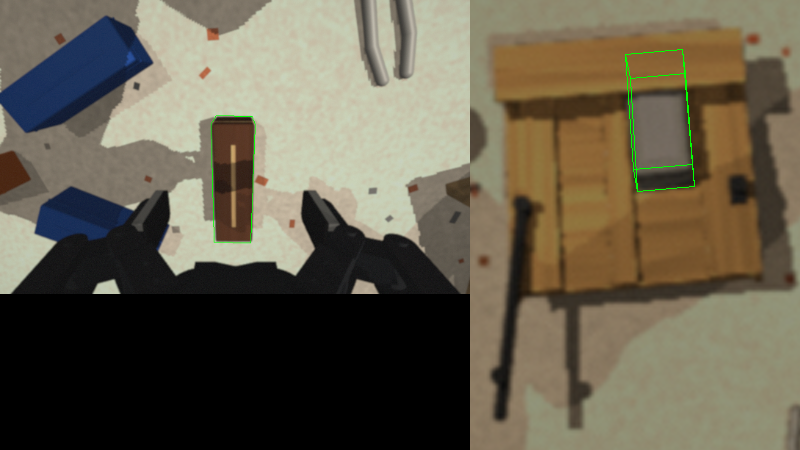

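The wrist overlay fits the dark wooden box with the lid stripe at (233,180). The tin's home model matches the tin on the rack (rear edge at (665,188)). Descend and grip.

Call:
servo_tool:
  deltas:
    - {"dx": -3,"dy": -2,"dz": -40,"rx": 0,"ry": 0,"rz": -0.01,"fingers": -1}
    - {"dx": 0,"dy": 0,"dz": -35,"rx": 0,"ry": 0,"rz": 0,"fingers": -1}
    - {"dx": 0,"dy": 0,"dz": -15,"rx": 0,"ry": 0,"rz": 0,"fingers": -1}
    - {"dx": 0,"dy": 0,"dz": -6,"rx": 0,"ry": 0,"rz": 0,"fingers": -1}
    - {"dx": 0,"dy": 0,"dz": 0,"rx": 0,"ry": 0,"rz": 0,"fingers": -1}

```text
clock: 11.5
tcp_pos: [0.4514, -0.3606, 0.0873]
orientation: [-0.001, 0.148, 0.989, -0.006]
wrist_force: [0.5, 0.1, -0.5]
finger_gap: 0.0853
```

Call:
servo_tool:
  deltas:
    - {"dx": 0,"dy": 0,"dz": 0,"rx": 0,"ry": 0,"rz": 0,"fingers": 1}
    - {"dx": 0,"dy": 0,"dz": 0,"rx": 0,"ry": 0,"rz": 0,"fingers": 1}
    - {"dx": 0,"dy": 0,"dz": 0,"rx": 0,"ry": 0,"rz": 0,"fingers": 1}
    - {"dx": 0,"dy": 0,"dz": 0,"rx": 0,"ry": 0,"rz": 0,"fingers": 1}
    - {"dx": 0,"dy": 0,"dz": 0,"rx": 0,"ry": 0,"rz": 0,"fingers": 1}
    - {"dx": 0,"dy": 0,"dz": 0,"rx": 0,"ry": 0,"rz": 0,"fingers": 1}
    - {"dx": 0,"dy": 0,"dz": 0,"rx": 0,"ry": 0,"rz": 0,"fingers": 1}
  newtons: 50

```text
clock: 12.2
tcp_pos: [0.451, -0.3618, 0.0882]
orientation: [-0.0, 0.149, 0.989, -0.006]
wrist_force: [0.8, 0.1, 5.8]
finger_gap: 0.0392
```

Call:
servo_tool:
  deltas:
    - {"dx": 0,"dy": 0,"dz": 20,"rx": 0,"ry": 0,"rz": 0,"fingers": 1}
    - {"dx": 0,"dy": 0,"dz": 40,"rx": 0,"ry": 0,"rz": 0,"fingers": 1}
    - {"dx": 0,"dy": 0,"dz": 45,"rx": 0,"ry": 0,"rz": 0,"fingers": 1}
    - {"dx": 5,"dy": 10,"dz": 45,"rx": 0,"ry": 0,"rz": 0,"fingers": 1}
    - {"dx": 15,"dy": 30,"dz": 30,"rx": 0,"ry": 0,"rz": 0.05,"fingers": 1}
    - {"dx": 18,"dy": 42,"dz": 5,"rx": 0,"ry": 0,"rz": 0.1,"fingers": 1}
    - {"dx": 18,"dy": 42,"dz": 0,"rx": 0,"ry": 0,"rz": 0.1,"fingers": 1}
    - {"dx": 18,"dy": 42,"dz": 0,"rx": 0,"ry": 0,"rz": 0.1,"fingers": 1}

```text
clock: 13.0
tcp_pos: [0.5246, -0.1938, 0.2721]
orientation: [-0.0, -0.028, 1.0, -0.006]
wrist_force: [0.1, -0.2, -3.3]
finger_gap: 0.0391
```

Call:
servo_tool:
  deltas:
    - {"dx": 18,"dy": 42,"dz": 0,"rx": 0,"ry": 0,"rz": 0,"fingers": 1}
    - {"dx": 18,"dy": 42,"dz": 0,"rx": 0,"ry": 0,"rz": 0,"fingers": 1}
    - {"dx": 18,"dy": 42,"dz": 0,"rx": -0.003,"ry": 0.05,"rz": 0,"fingers": 1}
    - {"dx": 18,"dy": 42,"dz": 0,"rx": -0.003,"ry": 0.05,"rz": 0,"fingers": 1}
    - {"dx": 18,"dy": 42,"dz": 0,"rx": -0.003,"ry": 0.05,"rz": 0,"fingers": 1}
    - {"dx": 18,"dy": 30,"dz": 0,"rx": -0.003,"ry": 0.05,"rz": 0,"fingers": 1}
    - {"dx": 0,"dy": 0,"dz": 0,"rx": 0,"ry": 0.01,"rz": 0,"fingers": 1}
    - {"dx": 0,"dy": 0,"dz": 0,"rx": 0,"ry": 0,"rz": 0,"fingers": 1}

```text
clock: 13.8
tcp_pos: [0.6327, 0.0457, 0.2698]
orientation: [-0.107, -0.027, 0.994, -0.009]
wrist_force: [-0.1, -0.4, -2.7]
finger_gap: 0.0391
```

```bash
python3 -c "
from h import *
cur()
for P in [(-160,40,65),(-160,40,38),(-93,40,34)]: print(tgt(P))"
```

```text
t 13.8 tcp [632.7  45.7 269.8] yaw 3.195 F [-0.1 -0.4 -2.7] gap 0.03906213607928287
rotvec to rack tool [ 0.013 -0.003  0.005]
grasp pt in rack [-182.7   42.4  152.3] joints [-0.04  0.61  0.4   1.58 -0.03 -0.09]
[636.6  42.9 179.7]
[631.   42.6 153.3]
[695.6  46.6 135.5]
```

Call:
servo_tool:
  deltas:
    - {"dx": 0,"dy": -1,"dz": -40,"rx": 0.006,"ry": 0,"rz": 0.004,"fingers": 1}
    - {"dx": 0,"dy": -1,"dz": -35,"rx": 0.006,"ry": 0,"rz": 0,"fingers": 1}
    - {"dx": 0,"dy": 0,"dz": -20,"rx": 0,"ry": 0,"rz": 0,"fingers": 1}
    - {"dx": 0,"dy": 0,"dz": -5,"rx": 0,"ry": 0,"rz": 0,"fingers": 1}
    - {"dx": 0,"dy": 0,"dz": 0,"rx": 0,"ry": 0,"rz": 0,"fingers": 1}

```text
clock: 14.3
tcp_pos: [0.6316, 0.0417, 0.1719]
orientation: [-0.105, -0.028, 0.994, -0.003]
wrist_force: [-0.7, -0.3, -1.7]
finger_gap: 0.0395
```

```bash
python3 -c "
from h import *
cur()"
```

```text
t 14.3 tcp [631.6  41.7 171.9] yaw 3.198 F [-0.7 -0.3 -1.7] gap 0.039456943497475125
rotvec to rack tool [ 0.    -0.001  0.005]
grasp pt in rack [-163.4   39.1   56.3] joints [-0.05  0.64  0.22  1.36 -0.02 -0.11]
```

Call:
servo_tool:
  deltas:
    - {"dx": 0,"dy": 0.5,"dz": -8,"rx": 0,"ry": 0,"rz": 0.004,"fingers": 1}
    - {"dx": 0,"dy": 0.5,"dz": -6,"rx": 0,"ry": 0,"rz": 0,"fingers": 1}
    - {"dx": 0,"dy": 0,"dz": -4,"rx": 0,"ry": 0,"rz": 0,"fingers": 1}
    - {"dx": 0,"dy": 0,"dz": 0,"rx": 0,"ry": 0,"rz": 0,"fingers": 1}

```text
clock: 14.7
tcp_pos: [0.6323, 0.044, 0.1534]
orientation: [-0.105, -0.031, 0.994, -0.003]
wrist_force: [-0.0, 0.2, -2.6]
finger_gap: 0.0395
```

Call:
servo_tool:
  deltas:
    - {"dx": 0,"dy": 0,"dz": -2,"rx": 0,"ry": 0,"rz": 0,"fingers": 1}
    - {"dx": 0,"dy": 0,"dz": 0,"rx": 0,"ry": 0,"rz": 0,"fingers": 1}

```text
clock: 14.9
tcp_pos: [0.6325, 0.0439, 0.1517]
orientation: [-0.105, -0.031, 0.994, -0.003]
wrist_force: [-0.1, -0.6, -2.5]
finger_gap: 0.0395
```

```bash
python3 -c "
from h import *
cur()"
```

```text
t 14.9 tcp [632.5  43.9 151.7] yaw 3.204 F [-0.1 -0.6 -2.5] gap 0.03945920798256904
rotvec to rack tool [ 0.    -0.    -0.001]
grasp pt in rack [-158.1   41.2   36.7] joints [-0.05  0.65  0.19  1.32 -0.02 -0.11]
```

Call:
servo_tool:
  deltas:
    - {"dx": 0,"dy": -1,"dz": -2,"rx": 0,"ry": 0,"rz": 0,"fingers": 1}
    - {"dx": 0,"dy": 0,"dz": -1,"rx": 0,"ry": 0,"rz": 0,"fingers": 1}
    - {"dx": 0,"dy": 0,"dz": 0,"rx": 0,"ry": 0,"rz": 0,"fingers": 1}

```text
clock: 15.2
tcp_pos: [0.6325, 0.0428, 0.1492]
orientation: [-0.105, -0.031, 0.994, -0.004]
wrist_force: [-0.8, 0.5, 1.3]
finger_gap: 0.0391
```

Call:
servo_tool:
  deltas:
    - {"dx": 9.8,"dy": 0.6,"dz": -2.1,"rx": 0,"ry": 0,"rz": 0,"fingers": 1}
    - {"dx": 9.8,"dy": 0.6,"dz": -2.1,"rx": 0,"ry": 0,"rz": 0,"fingers": 1}
    - {"dx": 9.8,"dy": 0.6,"dz": -2.1,"rx": 0,"ry": 0,"rz": 0,"fingers": 1}
    - {"dx": 9.8,"dy": 0.6,"dz": -2.1,"rx": 0,"ry": 0,"rz": 0,"fingers": 1}
    - {"dx": 0,"dy": 0,"dz": 0,"rx": 0,"ry": 0,"rz": 0,"fingers": 1}

```text
clock: 15.7
tcp_pos: [0.673, 0.0452, 0.1405]
orientation: [-0.104, -0.031, 0.994, -0.004]
wrist_force: [2.3, 0.2, 0.1]
finger_gap: 0.0389
```

```bash
python3 -c "
from h import *
cur()"
```

```text
t 15.7 tcp [673.   45.2 140.5] yaw 3.204 F [2.3 0.2 0.1] gap 0.03888144904494369
rotvec to rack tool [ 0.     0.002 -0.001]
grasp pt in rack [-116.1   40.    34.2] joints [-0.04  0.74  0.32  1.36 -0.02 -0.1 ]
```

Target grasp x is about −93, so another 23 mm.

Call:
servo_tool:
  deltas:
    - {"dx": 8,"dy": 0.5,"dz": -1.8,"rx": 0,"ry": 0,"rz": 0,"fingers": 1}
    - {"dx": 8,"dy": 0.5,"dz": -1.8,"rx": 0,"ry": 0,"rz": 0,"fingers": 1}
    - {"dx": 3,"dy": 0.2,"dz": -0.8,"rx": 0,"ry": 0,"rz": 0,"fingers": 1}
    - {"dx": 0,"dy": 0,"dz": 0,"rx": 0,"ry": 0,"rz": 0,"fingers": 1}

```text
clock: 16.1
tcp_pos: [0.6913, 0.0464, 0.1366]
orientation: [-0.105, -0.031, 0.994, -0.004]
wrist_force: [-1.1, 0.4, 4.7]
finger_gap: 0.0395
```

Call:
servo_tool:
  deltas:
    - {"dx": 3,"dy": 0.2,"dz": -0.7,"rx": 0,"ry": 0,"rz": 0,"fingers": 1}
    - {"dx": 0,"dy": 0,"dz": 0,"rx": 0,"ry": 0,"rz": 0,"fingers": 1}

```text
clock: 16.3
tcp_pos: [0.694, 0.0466, 0.136]
orientation: [-0.105, -0.031, 0.994, -0.004]
wrist_force: [-2.0, -0.0, 5.3]
finger_gap: 0.0395
```

Call:
servo_tool:
  deltas:
    - {"dx": 2,"dy": 0.2,"dz": -0.4,"rx": 0,"ry": 0,"rz": 0,"fingers": 1}
    - {"dx": 0,"dy": 0,"dz": 0,"rx": 0,"ry": 0,"rz": 0,"fingers": 1}

```text
clock: 16.5
tcp_pos: [0.6953, 0.0468, 0.1358]
orientation: [-0.105, -0.031, 0.994, -0.004]
wrist_force: [-4.6, -0.4, 6.5]
finger_gap: 0.0392
```

Call:
servo_tool:
  deltas:
    - {"dx": 2,"dy": 0,"dz": 0,"rx": 0,"ry": 0,"rz": 0,"fingers": 1}
    - {"dx": 0,"dy": 0,"dz": 0,"rx": 0,"ry": 0,"rz": 0,"fingers": 1}

```text
clock: 16.7
tcp_pos: [0.6956, 0.0468, 0.1357]
orientation: [-0.108, -0.031, 0.994, -0.004]
wrist_force: [-9.6, -0.5, 9.6]
finger_gap: 0.039
```

Call:
servo_tool:
  deltas:
    - {"dx": 0,"dy": 0,"dz": 0,"rx": 0,"ry": 0,"rz": 0,"fingers": -0.3}
    - {"dx": 0,"dy": 0,"dz": 0,"rx": 0,"ry": 0,"rz": 0,"fingers": -0.3}
    - {"dx": 0,"dy": 0,"dz": 0,"rx": 0,"ry": 0,"rz": 0,"fingers": -0.3}
    - {"dx": 0,"dy": 0,"dz": 0,"rx": 0,"ry": 0,"rz": 0,"fingers": -0.3}

```text
clock: 17.1
tcp_pos: [0.6978, 0.0469, 0.1345]
orientation: [-0.105, -0.031, 0.994, -0.003]
wrist_force: [0.3, 0.6, -0.2]
finger_gap: 0.0553
```

Call:
servo_tool:
  deltas:
    - {"dx": 2,"dy": 0,"dz": 10,"rx": 0,"ry": 0,"rz": 0,"fingers": -0.3}
    - {"dx": 5,"dy": 0,"dz": 25,"rx": 0,"ry": 0,"rz": 0,"fingers": -0.3}
    - {"dx": 5,"dy": 0,"dz": 40,"rx": 0,"ry": 0,"rz": 0,"fingers": -0.3}
    - {"dx": -30,"dy": 0,"dz": 40,"rx": 0,"ry": 0,"rz": 0,"fingers": 0}
    - {"dx": -45,"dy": 15,"dz": 10,"rx": 0,"ry": 0,"rz": 0,"fingers": 1}
    - {"dx": -45,"dy": 20,"dz": 0,"rx": 0,"ry": 0,"rz": 0,"fingers": 1}
    - {"dx": -45,"dy": 20,"dz": 0,"rx": 0,"ry": 0,"rz": 0,"fingers": 1}
    - {"dx": -40,"dy": 25,"dz": 0,"rx": 0,"ry": 0,"rz": 0,"fingers": 1}

```text
clock: 17.9
tcp_pos: [0.5028, 0.1271, 0.261]
orientation: [-0.104, -0.031, 0.994, -0.003]
wrist_force: [0.7, 0.6, 0.6]
finger_gap: -0.0003
```

Call:
servo_tool:
  deltas:
    - {"dx": 0,"dy": 45,"dz": 0,"rx": 0,"ry": 0,"rz": 0,"fingers": 1}
    - {"dx": 0,"dy": 40,"dz": 0,"rx": 0,"ry": 0,"rz": 0,"fingers": 1}
    - {"dx": 0,"dy": 0,"dz": 0,"rx": 0,"ry": 0,"rz": 0,"fingers": 1}
    - {"dx": 0,"dy": 0,"dz": 0,"rx": 0,"ry": 0,"rz": 0,"fingers": 1}

```text
clock: 18.3
tcp_pos: [0.5047, 0.2127, 0.2606]
orientation: [-0.104, -0.032, 0.994, -0.004]
wrist_force: [1.1, 0.2, -0.2]
finger_gap: 0.0003
```

```bash
cat > look.py <<'E'
import sys
from h import *
cur(); R,tt=rackT(RACK); t=read_camera("top"); u=read_camera("scene"); out=[]
th=float(sys.argv[2])
hb=np.array([-144,98,22.]); tip=hb+222*np.array([-np.sin(th),-np.cos(th),0])
for c,sl,S in ((t,(85,250,210,330),3),(u,(95,260,310,460),3)):
    b=cv2.resize(c["img"][:,:,::-1],None,fx=S,fy=S,interpolation=cv2.INTER_CUBIC)
    for M in (box(-130,0,-75,-17,0,50),box(-130,0,20,60,0,46)):
        M=M@R.T+tt; wires(b,c,[[np.array((M[i],M[j])) for i in range(8) for j in range(i) if bin(i^j).count("1")==1]],S)
    wires(b,c,[[np.array((hb,tip))/1000@R.T+tt]],S,(0,0,255))
    out.append(b[sl[0]*S:sl[1]*S,sl[2]*S:sl[3]*S])
v=np.hstack(out); f=min(1,800/v.shape[1]); cv2.imwrite(sys.argv[1],cv2.resize(v,None,fx=f,fy=f))
E
python3 look.py pics/p4.png 1.63
```

```text
t 18.3 tcp [504.7 212.7 260.6] yaw 3.206 F [ 1.1  0.2 -0.2] gap 0.00031394232245997685
rotvec to rack tool [ 0.     0.001 -0.003]
grasp pt in rack [-295.4  217.5  118.8] joints [0.24 0.42 0.08 1.43 0.04 0.17]
```

View pics/p4.png

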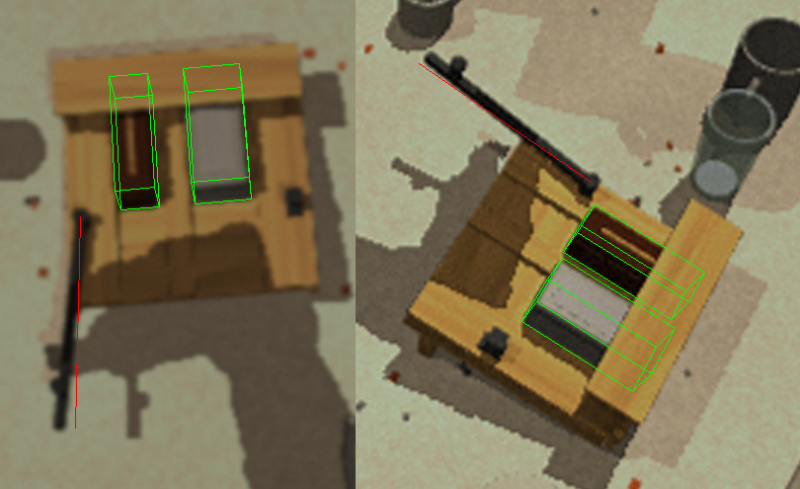

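Both boxes sit exactly on their home models (left panel: incense at (135,165), tin at (218,155)), with the keeper still open at about 1.70 rad. Next, waypoints to push the bar with closed fingers.

```bash
python3 -c "
from h import *
def w(th,s,r=150,z=13):
    d=np.array([-np.sin(th),-np.cos(th)]); c=np.array([np.cos(th),-np.sin(th)]); p=np.array([-144,98])+r*d-s*c
    return tgt((*p,z),73)
print('app',w(1.7,70,z=60),w(1.7,60)); prev=w(1.7,60); print(prev)
for th,s in [(1.7,32)]+[(x,20) for x in np.arange(1.65,-.01,-.15)]+[(0,18),(0,14)]:
    p=w(th,s); print(round(th,2),s,p,np.round(p-prev,1)); prev=p
"
```

```text
app [509.7 182.1 219.2] [499.3 171.6 173.5]
[499.3 171.6 173.5]
1.7 32 [497.5 143.6 174.3] [ -1.8 -28.    0.8]
1.65 20 [495.4 124.2 175. ] [ -2.1 -19.4   0.7]
1.5 20 [493.8 101.6 175.6] [ -1.6 -22.6   0.6]
1.35 20 [495.5  79.  175.6] [  1.7 -22.6   0. ]
1.2 20 [500.4  56.9 174.8] [  4.9 -22.1  -0.8]
1.05 20 [508.6  35.8 173.3] [  8.2 -21.1  -1.5]
0.9 20 [519.7  16.1 171.2] [ 11.1 -19.7  -2.1]
0.75 20 [533.6  -1.6 168.5] [ 13.9 -17.7  -2.7]
0.6 20 [549.9 -17.  165.2] [ 16.3 -15.4  -3.3]
0.45 20 [568.3 -29.8 161.5] [ 18.4 -12.8  -3.7]
0.3 20 [588.3 -39.6 157.4] [20.  -9.8 -4.1]
0.15 20 [609.5 -46.2 152.9] [21.2 -6.6 -4.5]
0.0 20 [631.5 -49.6 148.3] [22.  -3.4 -4.6]
0 18 [633.4 -49.4 147.9] [ 1.9  0.2 -0.4]
0 14 [637.4 -49.2 147. ] [ 4.   0.2 -0.9]
```

Current TCP is (504.7, 212.7, 260.6); go to (499, 172, 173) first.

Call:
servo_tool:
  deltas:
    - {"dx": -2,"dy": -15,"dz": -30,"rx": 0,"ry": 0,"rz": 0,"fingers": 1}
    - {"dx": -2,"dy": -15,"dz": -35,"rx": 0,"ry": 0,"rz": 0,"fingers": 1}
    - {"dx": -2,"dy": -11,"dz": -22,"rx": 0,"ry": 0,"rz": 0,"fingers": 1}
    - {"dx": 0,"dy": 0,"dz": 0,"rx": 0,"ry": 0,"rz": 0,"fingers": 1}

```text
clock: 18.8
tcp_pos: [0.4969, 0.1682, 0.1702]
orientation: [-0.108, -0.029, 0.994, -0.004]
wrist_force: [1.2, 0.1, 0.5]
finger_gap: -0.0001
```

Call:
servo_tool:
  deltas:
    - {"dx": -2,"dy": -14,"dz": 0,"rx": 0,"ry": 0,"rz": 0,"fingers": 1}
    - {"dx": 0,"dy": -14,"dz": 0,"rx": 0,"ry": 0,"rz": 0,"fingers": 1}
    - {"dx": -2,"dy": -19,"dz": 1,"rx": 0,"ry": 0,"rz": 0,"fingers": 1}
    - {"dx": 0,"dy": 0,"dz": 0,"rx": 0,"ry": 0,"rz": 0,"fingers": 1}

```text
clock: 19.2
tcp_pos: [0.4955, 0.1217, 0.1756]
orientation: [-0.104, -0.03, 0.994, -0.004]
wrist_force: [-0.4, -0.1, -0.2]
finger_gap: 0.0002
```

Call:
servo_tool:
  deltas:
    - {"dx": -1.6,"dy": -21,"dz": 0,"rx": 0,"ry": 0,"rz": 0,"fingers": 1}
    - {"dx": 1.7,"dy": -22.6,"dz": 0,"rx": 0,"ry": 0,"rz": 0,"fingers": 1}
    - {"dx": 4.9,"dy": -22.1,"dz": -0.8,"rx": 0,"ry": 0,"rz": 0,"fingers": 1}
    - {"dx": 8.2,"dy": -21.1,"dz": -1.5,"rx": 0,"ry": 0,"rz": 0,"fingers": 1}
    - {"dx": 11.1,"dy": -19.7,"dz": -2.1,"rx": 0,"ry": 0,"rz": 0,"fingers": 1}
    - {"dx": 0,"dy": 0,"dz": 0,"rx": 0,"ry": 0,"rz": 0,"fingers": 1}

```text
clock: 19.8
tcp_pos: [0.5209, 0.0153, 0.1704]
orientation: [-0.103, -0.03, 0.994, -0.004]
wrist_force: [-0.3, 0.1, 0.4]
finger_gap: -0.0002
```

```bash
python3 look.py pics/p5.png 0.9
```

```text
t 19.8 tcp [520.9  15.3 170.4] yaw 3.201 F [-0.3  0.1  0.4] gap -0.0002053154361795191
rotvec to rack tool [0.001 0.003 0.002]
grasp pt in rack [-272.5   19.5   31.4] joints [-0.11  0.43 -0.14  1.21 -0.04 -0.16]
```

View pics/p5.png

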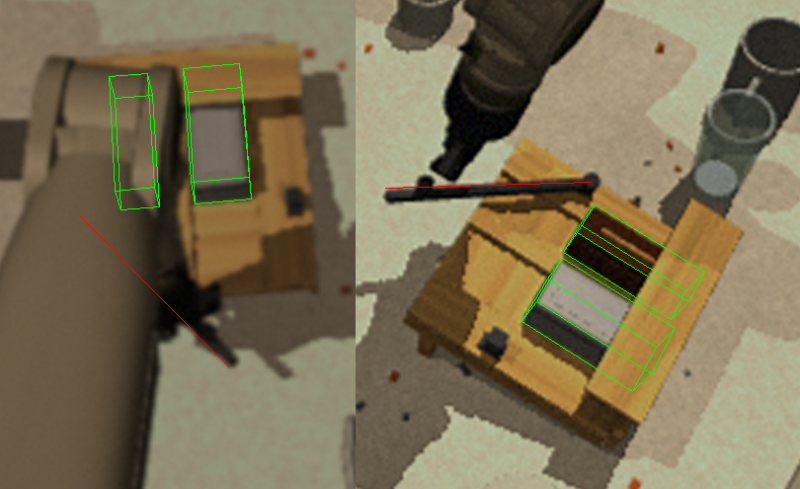

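The bar follows and is now at about 0.9 rad, with its tip at (390,195) in the right panel. The boxes have not moved. Continue the arc.

Call:
servo_tool:
  deltas:
    - {"dx": 13,"dy": -17.2,"dz": -2,"rx": 0,"ry": 0,"rz": 0,"fingers": 1}
    - {"dx": 16.3,"dy": -15.4,"dz": -3.3,"rx": 0,"ry": 0,"rz": 0,"fingers": 1}
    - {"dx": 18.4,"dy": -12.8,"dz": -3.7,"rx": 0,"ry": 0,"rz": 0,"fingers": 1}
    - {"dx": 20,"dy": -9.8,"dz": -4.1,"rx": 0,"ry": 0,"rz": 0,"fingers": 1}
    - {"dx": 20,"dy": -6.6,"dz": -4.2,"rx": 0,"ry": 0,"rz": 0,"fingers": 1}
    - {"dx": 0,"dy": 0,"dz": 0,"rx": 0,"ry": 0,"rz": 0,"fingers": 1}

```text
clock: 20.5
tcp_pos: [0.6082, -0.0442, 0.1517]
orientation: [-0.104, -0.031, 0.994, -0.003]
wrist_force: [-0.5, -0.2, -0.1]
finger_gap: 0.0
```

Call:
servo_tool:
  deltas:
    - {"dx": 11,"dy": -2,"dz": -2.3,"rx": 0,"ry": 0,"rz": 0,"fingers": 1}
    - {"dx": 9,"dy": -1,"dz": -1.9,"rx": 0,"ry": 0,"rz": 0,"fingers": 1}
    - {"dx": 0,"dy": 0,"dz": 0,"rx": 0,"ry": 0,"rz": 0,"fingers": 1}

```text
clock: 20.8
tcp_pos: [0.6269, -0.0467, 0.1479]
orientation: [-0.105, -0.032, 0.994, -0.003]
wrist_force: [-0.3, -0.0, -0.3]
finger_gap: 0.0
```

Call:
servo_tool:
  deltas:
    - {"dx": 4,"dy": 0,"dz": -0.8,"rx": 0,"ry": 0,"rz": 0,"fingers": 1}
    - {"dx": 0,"dy": 0,"dz": 0,"rx": 0,"ry": 0,"rz": 0,"fingers": 1}

```text
clock: 21.0
tcp_pos: [0.6306, -0.0471, 0.1473]
orientation: [-0.105, -0.031, 0.994, -0.003]
wrist_force: [-0.8, -0.7, -0.5]
finger_gap: -0.0002
```

```bash
python3 -c "
from h import *
cur()"
```

```text
t 21.0 tcp [630.6 -47.1 147.3] yaw 3.205 F [-0.8 -0.7 -0.5] gap -0.00015202569162119995
rotvec to rack tool [ 0.    -0.    -0.002]
grasp pt in rack [-164.5  -49.5   30.9] joints [-0.18  0.65  0.17  1.3  -0.05 -0.24]
```

Call:
servo_tool:
  deltas:
    - {"dx": 2,"dy": 0,"dz": -0.4,"rx": 0,"ry": 0,"rz": 0,"fingers": 1}
    - {"dx": 0,"dy": 0,"dz": 0,"rx": 0,"ry": 0,"rz": 0,"fingers": 1}

```text
clock: 21.2
tcp_pos: [0.6326, -0.0474, 0.1469]
orientation: [-0.105, -0.031, 0.994, -0.003]
wrist_force: [-0.1, -0.2, 0.1]
finger_gap: 0.0002
```

Call:
servo_tool:
  deltas:
    - {"dx": 2,"dy": 0,"dz": -0.4,"rx": 0,"ry": 0,"rz": 0,"fingers": 1}
    - {"dx": 0,"dy": 0,"dz": 0,"rx": 0,"ry": 0,"rz": 0,"fingers": 1}

```text
clock: 21.4
tcp_pos: [0.6336, -0.0474, 0.1466]
orientation: [-0.106, -0.031, 0.994, -0.003]
wrist_force: [-5.0, 0.6, 4.6]
finger_gap: -0.0003
```

Call:
servo_tool:
  deltas:
    - {"dx": 2,"dy": 0,"dz": -0.4,"rx": 0,"ry": 0,"rz": 0,"fingers": 1}
    - {"dx": 0,"dy": 0,"dz": 0,"rx": 0,"ry": 0,"rz": 0,"fingers": 1}

```text
clock: 21.6
tcp_pos: [0.6339, -0.0474, 0.1465]
orientation: [-0.108, -0.031, 0.994, -0.003]
wrist_force: [-9.8, -1.0, 7.8]
finger_gap: 0.0001
```

The hard limit was met at the predicted position (finger x about −161). Back off, lift away and check.

Call:
servo_tool:
  deltas:
    - {"dx": -8,"dy": 0,"dz": 2,"rx": 0,"ry": 0,"rz": 0,"fingers": 1}
    - {"dx": -10,"dy": 0,"dz": 5,"rx": 0,"ry": 0,"rz": 0,"fingers": 1}
    - {"dx": -20,"dy": 0,"dz": 35,"rx": 0,"ry": 0,"rz": 0,"fingers": 1}
    - {"dx": -20,"dy": -20,"dz": 35,"rx": 0,"ry": 0,"rz": 0,"fingers": 1}
    - {"dx": -30,"dy": -35,"dz": 20,"rx": 0,"ry": 0,"rz": 0,"fingers": 1}
    - {"dx": -30,"dy": -38,"dz": 0,"rx": 0,"ry": 0,"rz": 0,"fingers": 1}
    - {"dx": -30,"dy": -38,"dz": 0,"rx": 0,"ry": 0,"rz": 0,"fingers": 1}
    - {"dx": -30,"dy": -38,"dz": 0,"rx": 0,"ry": 0,"rz": 0,"fingers": 1}

```text
clock: 22.4
tcp_pos: [0.4576, -0.2174, 0.2437]
orientation: [-0.104, -0.031, 0.994, -0.004]
wrist_force: [0.1, -1.1, 0.1]
finger_gap: -0.0002
```

Call:
servo_tool:
  deltas:
    - {"dx": 0,"dy": -40,"dz": 0,"rx": 0,"ry": 0,"rz": 0,"fingers": 1}
    - {"dx": 0,"dy": -30,"dz": 0,"rx": 0,"ry": 0,"rz": 0,"fingers": 1}
    - {"dx": 0,"dy": 0,"dz": 0,"rx": 0,"ry": 0,"rz": 0,"fingers": 1}
    - {"dx": 0,"dy": 0,"dz": 0,"rx": 0,"ry": 0,"rz": 0,"fingers": 1}

```text
clock: 22.8
tcp_pos: [0.4584, -0.2868, 0.243]
orientation: [-0.105, -0.03, 0.994, -0.003]
wrist_force: [-0.4, -0.7, 0.8]
finger_gap: 0.0
```

```bash
python3 look.py pics/p6.png 0
```

```text
t 22.8 tcp [ 458.4 -286.8  243. ] yaw 3.202 F [-0.4 -0.7  0.8] gap 3.839289674053671e-05
rotvec to rack tool [0.001 0.001 0.001]
grasp pt in rack [-366.9 -278.1   85.6] joints [-0.65  0.39 -0.01  1.33 -0.14 -0.7 ]
```

View pics/p6.png

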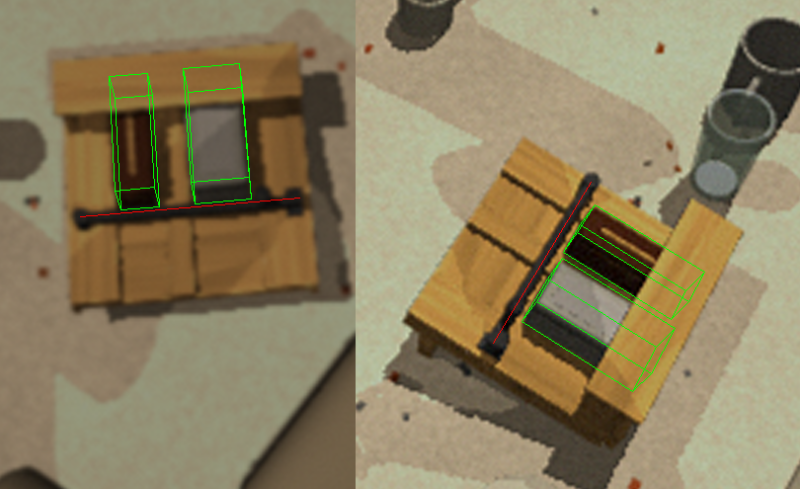

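The bar lies on the closed line with its end in the catch ((295,198) left, (493,343) right), both boxes are on their home models, and the arm is clear. Hand in.

```bash
python3 -c "
from h import *
print(job.hand_in())"
```

```text
the job is handed in; nothing more can be done
None
```

The job is handed in at about 22.9 s. Both boxes are home and the keeper is closed in its catch.

- **Boxes:** I laid the tea tin in the wide lane and the dark wooden incense box in the narrow lane. I slid each one down until it pressed on the back stop, with about 6 to 10 N at the wrist. The camera overlay with the keeper still open (about 1.7 rad) showed both on their home positions.
- **Keeper:** I pushed the bar round with closed fingers to its hard limit, with about 10 N at the predicted position.
- **Last checks:** The top and scene views show both boxes still at home and the bar on the closed line with its end in the catch. The gripper was clear of everything and the wrist force was about zero. The arm never went near the bystanders except in planned clearances. I did not re-measure their positions at the end; in the last crops, the vase, the jug and the visible part of the mug stood where they were before.
- **Disagreements:** The scene camera alone put the rack about 10 mm off in y compared with the top camera. The wrist view confirmed the top-camera pose, so I used that. The tin was gripped about 8 mm higher than I planned, which did no harm.

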